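# Set the vacuum pump warming up

## Robot

A 6-joint arm with a two-finger parallel gripper is mounted at the origin on a cart in front of the work surface, level with it; the furniture and walls round the work are solid. World frame = base frame: x ahead of the robot, y to its left, z up, the work surface at z = 0. Lengths are in m, angles in rad, forces in N, time in s.
With the tool pointing down it reaches from about 0.25 to 0.8 m from the base axis. Payload 8.5 kg.
Tool frame: the origin (TCP) lies on the centre line of the jaws, within the pads' length; the fingertips stand 19 mm ahead of it and the grasp point (between the pads) is the TCP; z points along the fingers, y is the direction in which the jaws open and shut (so a half turn about z gives the same grasp; the last joint's range is limited). The gripper opens to 85 mm and grips with 20 to 120 N. Pads are 22 mm wide; open, the fingers measure 114 mm over their backs; the gripper's body (76 mm by 85 mm) begins 54 mm behind the grasp point. The pads swing forward as they close: fully open they stand 13 mm farther back than shut.
Start: joints at [0, 0.238, -0.013, 1.319, 0, 1.571], TCP at [0.525, -0, 0.25] pointing down, gripper open.
Joint ranges: [-2.66, 2.66], [-1.03, 1.9], [-1.14, 1.46], [-1.82, 2.27], [-1.45, 1.34], [-3.14, 3.14]. Speed limits (rad/s): [2.22, 2.22, 2.79, 3.14, 3.14, 3.14].

## Interface

Orientations are given as a unit quaternion [w, x, y, z].
In Python, from bench import arm gives the robot as it stands.
- The arm moves only by the shell command python3 -m handwheel 'ROWS' [OPENING]. ROWS is JSON, a list of rows, each an object with "dp": the shift along the tool's x, y, z in units of 40 mm (1.0 is 40 mm), a list of three; "roll": the turn about the tool's z in units of 5 degrees (1.0 is 5 degrees). In form: [{"dp": [x, y, z], "roll": roll}, ...]. A call has 1 to 5 rows; each row shifts and turns the commanded pose from where the row before left it, along the tool's axes as they then stand; what a row does not reach is not made up. A row lasts 1/10 s, in which the tool goes at most 50 mm and 8.59 degrees, less where a joint would pass 70% of its speed; a pose out of reach is approached as far as the arm can. A call is refused whole if a number of a shift passes 1 or a number of a turn 1, either way. A call with a gripper value outside its range is refused whole. OPENING is the closure in counts, from 0 (fully open) to 255 (shut), set as the call begins (- or left out, the last holds). The fingers move at their own pace and stop on an object; the grip force is fixed at half the most. Time passes only in rows, so rows that do not move let the fingers close. It gives the time, the measured TCP pose, the force and the opening at its end, in the units of the state.
- arm.observe(): the state, without advancing time (a new reading comes with each control period).
- arm.camera(name): name is "scene" or "side" or "wrist"; returns (picture, depth): 480x640x3 uint8, blue, green, red; 480x640 float32, m along the optical axis (not along the pixel's ray), 0 where there is no reading.
- arm.get_calibration(name): a dict with "fx", "fy", "cx", "cy" (pixels), "k1" (the pictures are not rectified: a ray, as slopes to the right and down, at radius r is drawn at 1 + k1 r^2 times it, then the intrinsics apply), "cam_to_world" (4x4, takes a point from camera to world coordinates). Camera axes: x right, y down, z forward; pixel columns grow to the right and rows downward; lengths in m; the calibration is good to about 2 mm. A picture is of the moment at which its call begins: read the wrist's pose just before it. get_calibration takes no time and is no camera call; for the wrist camera it gives the pose at the moment of the call.
- arm.sign_off(): hands the job in, once; it reports no verdict.
Trained networks look in the newest picture that a camera, given by its name, has taken for a name from the list of things; names that differ only in an ending like _2 or _b are one class to them, and where a whole thing is asked for, a point or a joint stands for the part that bears it (a point fixed in the world has none). Each returns a list of dicts, best first, with "conf" (0 to 1); they miss things now and then, are a little off and sometimes report something else, mostly with a low value. They report only what shows in the picture. A call takes as long as a camera call.
- arm.look_for(camera, label): "xy" ([column, row] in pixels, amid what is visible of it).
- arm.silhouettes(camera, label): "pixels" (480x640 bool, what is visible of it) and "xy" ([column, row] in pixels, amid what is visible of it).
The state is a dict: "t": time; "joints": joint angles; "qvel": joint speeds; "effort": joint torques, N m; "position": TCP position; "tool_rot": TCP orientation; "force": force on the tool from outside, world axes, zero at the start; "ft_torque": the same for the moment, N m; "width": opening from 0.0 (shut) to 1.0 (fully open).
Only numpy, scipy, OpenCV 4.12 (cv2) and the standard library are available. Lean on these libraries where they do the work, as an engineer would, in place of code of your own. Each camera call takes 0.05 s, during which the arm holds its last target.

## Task

Get the vacuum pump warming up without picking anything up: push the inlet valve's black handle a quarter turn until it stands squarely across the pipe at its stop, and push the gas-ballast lever past its first click to the second, fully home. Then press the start button (the small flat one, not the mushroom stop button) right down and let it go, leaving the valve and the lever as set and the glassware round the pump where it stands.

Things in the scene. Friction and masses are not known exactly. Their poses are not given: they have to be found in the camera images.
- pump: Bench vacuum pump, fixed, turned up to 0.3 rad: grey oil casing at its right (-y) end (top at z 155 mm), finned motor at its left (+y) end; 390 mm along its y, 140 mm along its x. Origin under its middle on the worktop. Inlet pipe along y at x +5, z 190 mm, from y -8 to its nozzle tip at y +111 mm, 42 mm across at the valve. Highest part: the valve handle, top at z 241 mm.
- valve_stem (a point): Point on the vertical axis of the inlet ball valve, at the height of the middle of its black grip (pump x +5, y +38, z +235 mm).
- valve_grip (a point): Point in the black grip of the valve handle, 80 mm out from the stem axis. The grip reaches from 42 to 108 mm from the axis, is 18 mm wide and 11 mm high (5.5 mm above and below this point), level; at least 29 mm free below it. Moves with the handle.
- valve (a joint): Valve handle angle: 0 = along the pipe, pointing to the pump's +y (open); 1.571 = across the pipe at its stop, pointing to the pump's +x, away from the robot (shut). Seen from above it closes clockwise. Stays where it is left; about 2 to 3 N at the grip moves it. Starts between 0 and 0.4.
- ballast_pivot (a point): Point on the vertical axis of the gas-ballast lever, on top of the oil casing, at the height of the knob's middle (pump x 0, y -105, z +193 mm).
- ballast_knob (a point): Middle of the upright knob at the end of the gas-ballast lever: a black cylinder 19 mm across and 44 mm high (23 mm below this point to 21 mm above), 85 mm from the pivot axis, at the front edge of the casing. Moves with the lever.
- ballast_lever (a joint): 0 = closed, knob at the right (-y); 0.4 = first click, knob straight to the front (pump -x); 0.8 = second position at the end stop, knob to the left. The knob travels to the pump's +y (clockwise from above). A sprung roller rides over ridges at 0.2 and 0.6: past one the lever snaps on, short of it it falls back. About 6 N at the knob breaks it out of each position.
- start_top (a point): Middle of the top face of the start button: black flat-topped plunger, 23 mm across, standing 10 mm out of its metal ring (33 mm across) on top of the grey control box (its top at pump z 172 mm) at the motor end. Either the front or the rear one of the two buttons, which are 68 mm apart.
- start (a joint): Travel of the start button, pressed downward: 0 = out, 0.005 m = fully in; springs back. About 3 N to start it moving, 6 N fully in.
- stop_top (a point): Middle of the top of the stop button: black mushroom head, 38 mm across, standing 20 mm out of an equal ring. Not to be pressed.
- stop (a joint): Travel of the stop button: 0 = out, 0.005 m = fully in; springs back, same spring.
- flask: Loose empty conical glass flask, 64 mm across, 114 mm tall; origin under its middle. Stays where it is.
- jar: Loose brown glass bottle with a ground stopper, 56 mm across, 109 mm tall, in front of the pump; origin under its middle. Stays where it is.
- beaker: Loose glass beaker standing upside down, 96 mm across, 119 mm tall, left of the pump; origin under its middle. Stays where it is.

How it is judged:
On the way, in this order (a step that is already met when the one before it is completed fails the run):
1. The inlet valve is shut (handle across the pipe at its stop) and the gas-ballast lever is home in its second position, in either order (value of joint valve above 1.5 rad and value of joint ballast_lever above 0.75 rad), for 0.2 s.
2. With both so set, the start button is pressed right down (all of step 1 and value of joint start above 0.0038 m), for 0.1 s.
At the end, for the whole second after the job is handed in: Valve handle within 0.07 rad of its shut stop, gas-ballast lever within 0.05 rad of its second stop, the start button has been pressed to at least 3.8 of its 5 mm after that and has come back up; nothing loose has moved by 30 mm or more (all of step 1 and value of joint start below 0.0015 m and distance of each of flask, jar, beaker from where it was at the start of the episode below 0.03 m); the robot touches nothing.
It fails at once if The start button is pressed before the valve is shut and the lever fully home (value of joint start above 0.0025 m and not (value of joint valve above 1.5 rad and value of joint ballast_lever above 0.75 rad)).
It fails at once if The stop button is pressed (value of joint stop above 0.0025 m).
It fails at once if The flask, the brown bottle or the beaker is shifted or lifted by 30 mm or more (distance of any of flask, jar, beaker from where it was at the start of the episode above 0.03 m).
It also fails if it takes over 61 s, if anything falls off the work surface, if the arm or the gripper's body presses on something with over 40 N, if the wrist force passes 120 N, or if a joint passes its speed limit or range.

## Working session

There is one attempt and no reset: what is moved stays moved. The work goes in short steps, Python scripts to look and compute and a shell command to move; the robot and the scene stay as the last step left them, time stands still between calls to the robot, and variables do not carry over. Pictures are saved under pics/ and viewed, and the job is handed in when it is done.

```bash
ls; mkdir -p pics
cat > h.py <<'E'
import numpy as np, cv2
from bench import arm
def shot(cam,fn):
    c=arm.get_calibration(cam); p,d=arm.camera(cam); cv2.imwrite('pics/'+fn,p); return p,d,c
def ray(c,uv):
    x=(uv[0]-c['cx'])/c['fx']; y=(uv[1]-c['cy'])/c['fy']
    u,v=x,y
    for _ in range(20):
        s=1+c['k1']*(u*u+v*v); u,v=x/s,y/s
    T=np.array(c['cam_to_world']); return T[:3,3],T[:3,:3]@np.array([u,v,1.0])
def pt(c,d,uv):
    o,r=ray(c,uv); w=d[int(round(uv[1]))-2:int(round(uv[1]))+3,int(round(uv[0]))-2:int(round(uv[0]))+3]
    w=w[w>0]; return o+r*np.median(w) if len(w) else None
def atz(c,uv,z):
    o,r=ray(c,uv); return o+r*(z-o[2])/r[2]
def proj(c,P):
    T=np.array(c['cam_to_world']); q=T[:3,:3].T@(np.array(P)-T[:3,3]); u,v=q[:2]/q[2]; s=1+c['k1']*(u*u+v*v)
    return [c['fx']*u*s+c['cx'],c['fy']*v*s+c['cy']]
def tri(c1,a,c2,b):
    o1,r1=ray(c1,a);o2,r2=ray(c2,b)
    t=np.linalg.lstsq(np.c_[r1,-r2],o2-o1,rcond=None)[0]
    p,q=o1+t[0]*r1,o2+t[1]*r2; return (p+q)/2,np.linalg.norm(p-q)
E
python3 - <<'E'
from h import *
np.set_printoptions(precision=4,suppress=True)
print(arm.observe())
for n in ['scene','side','wrist']:
    p,d,c=shot(n,n+'0.png'); print(n,c)
    for l in ['pump','valve_grip','valve_stem','ballast_knob','ballast_pivot','start_top','stop_top','flask','jar','beaker']:
        r=arm.look_for(n,l)[:2]
        print(l,[(np.round(x['xy']),round(x['conf'],2),pt(c,d,x['xy'])) for x in r])
E
```

```text
pics
{'t': 0.0, 'joints': array([-0.    ,  0.2388, -0.0143,  1.3192, -0.    ,  1.5708]), 'qvel': array([ 0.0009,  0.0002,  0.0009,  0.002 , -0.0007,  0.0006]), 'effort': array([  0.0013, -53.879 ,  34.6437,   0.0184,   0.0002,   0.0001]), 'position': array([ 0.5246, -0.    ,  0.2497]), 'tool_rot': array([-0.0005,  0.7071,  0.7071, -0.0005]), 'force': array([ 0.1161,  0.2981, -0.726 ]), 'ft_torque': array([-0.0018, -0.0253,  0.0016]), 'width': 1.001313557222462}
scene {'fx': 454.7958276382546, 'fy': 454.7958276382546, 'cx': 321.31973394054484, 'cy': 243.0696651970569, 'k1': 0.018250367307292917, 'cam_to_world': array([[ 0.9108, -0.2366,  0.3382,  0.1898],
       [-0.4123, -0.4835,  0.7721, -0.6778],
       [-0.0192, -0.8428, -0.538 ,  0.6568],
       [ 0.    ,  0.    ,  0.    ,  1.    ]])}
pump [(array([384., 277.]), 0.71, array([ 0.5294, -0.1607,  0.1972]))]
valve_grip [(array([371., 210.]), 0.6, array([0.6055, 0.0199, 0.2194]))]
valve_stem [(array([386., 278.]), 0.97, array([ 0.5331, -0.1619,  0.1949])), (array([304., 228.]), 0.66, array([0.5587, 0.2711, 0.0553]))]
ballast_knob [(ar
[... 2114 characters left out ...]
    ,  0.    ,  1.    ]])}
pump [(array([436., 161.]), 0.73, array([0.606 , 0.0524, 0.1347]))]
valve_grip [(array([578., 113.]), 0.86, array([0.6226, 0.0809, 0.2404]))]
valve_stem [(array([433., 159.]), 0.76, array([0.6041, 0.0536, 0.1346]))]
ballast_knob [(array([417., 399.]), 0.57, array([ 0.5978, -0.1134,  0.1711]))]
ballast_pivot [(array([432., 158.]), 0.97, array([0.6026, 0.0541, 0.1351]))]
start_top []
stop_top [(array([270., 358.]), 0.41, array([ 0.4753, -0.1603,  0.0615]))]
flask [(array([268., 355.]), 0.76, array([ 0.4736, -0.1588,  0.058 ]))]
jar [(array([250., 164.]), 0.92, array([0.4754, 0.0478, 0.1084])), (array([268., 358.]), 0.21, array([ 0.4735, -0.1593,  0.062 ]))]
beaker []
```

View pics/scene0.png

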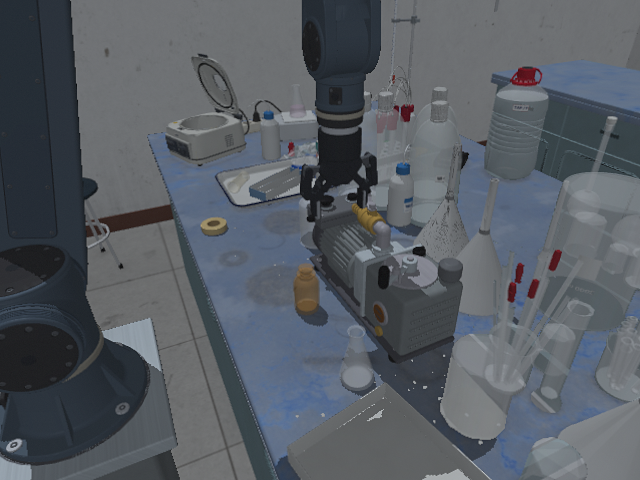

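View pics/side0.png

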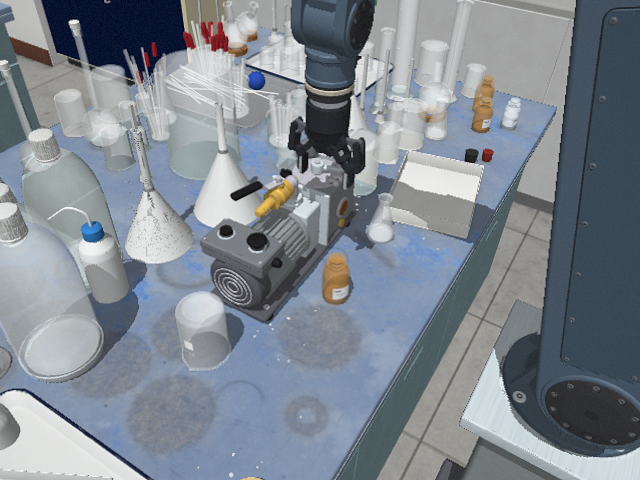

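View pics/wrist0.png

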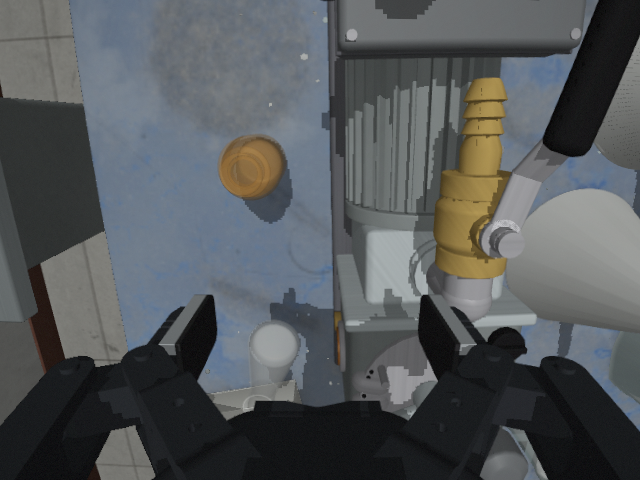

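Run:
```python
import cv2
a=cv2.imread('pics/scene0.png')[180:370,270:480]; b=cv2.imread('pics/side0.png')[160:320,190:360]
cv2.imwrite('pics/z1.png',cv2.resize(a,(640,579),interpolation=cv2.INTER_CUBIC)); cv2.imwrite('pics/z2.png',cv2.resize(b,(637,600),interpolation=cv2.INTER_CUBIC))
```

```text
(no output)
```

View pics/z1.png

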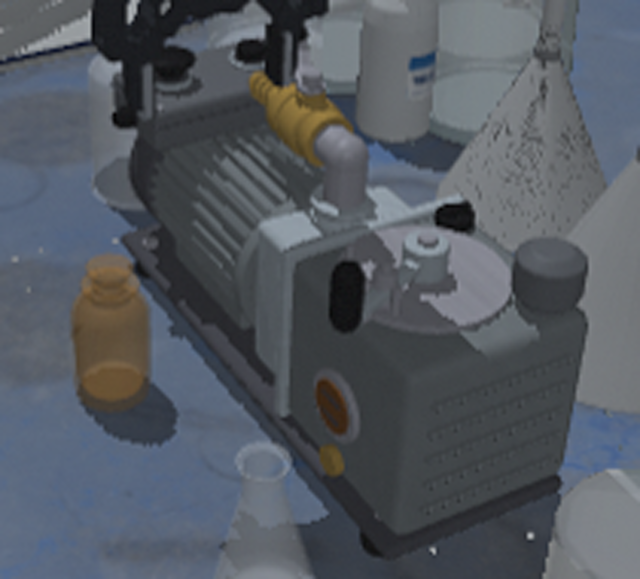

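View pics/z2.png

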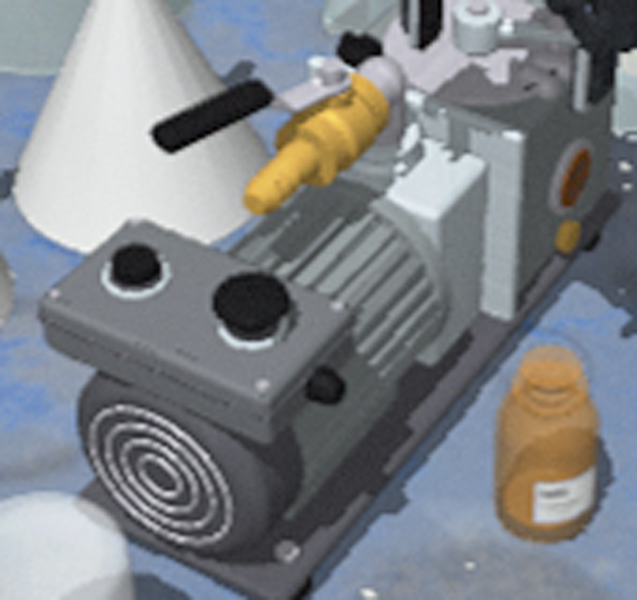

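Run:
```python
from h import *
np.set_printoptions(precision=4,suppress=True)
cs={n:arm.get_calibration(n) for n in['scene','side','wrist']}
import cv2
print('start side',atz(cs['side'],(226,230),.182)); print('stop side',atz(cs['side'],(257,240),.192))
print('knob scene mid',atz(cs['scene'],(383.8,277),.193),'top',atz(cs['scene'],(383.8,268),.214))
print('pivot scene',atz(cs['scene'],(410.4,258.7),.2))
print('bolt wrist/side tri',tri(cs['wrist'],(511,243),cs['side'],(276.7,178)))
print('box front corner etc wrist: ',atz(cs['wrist'],(340,53),.172),atz(cs['wrist'],(585,50),.172))
print('nozzle tip wrist',atz(cs['wrist'],(486,80),.19),'elbow',atz(cs['wrist'],(466,300),.19))
```

```text
start side [0.6362 0.1586 0.182 ]
stop side [0.5666 0.1585 0.192 ]
knob scene mid [ 0.5323 -0.1556  0.193 ] top [ 0.5296 -0.1579  0.214 ]
pivot scene [ 0.5967 -0.1376  0.2   ]
bolt wrist/side tri (array([0.615 , 0.0246, 0.225 ]), np.float64(0.0020979712685856313))
box front corner etc wrist:  [0.5374 0.1121 0.172 ] [0.6706 0.1168 0.172 ]
nozzle tip wrist [0.6088 0.0976 0.19  ] elbow [ 0.6135 -0.023   0.19  ]
```

Run:
```python
from h import *
np.set_printoptions(precision=3,suppress=True)
cs={n:arm.get_calibration(n) for n in['scene','side','wrist']}
for uv in [(190+165/3.747,160+138/3.75),(190+262/3.747,160+93/3.75)]: print('grip',atz(cs['side'],uv,.238))
for n in ['scene','side']:
    p,d=arm.camera(n); c=cs[n]
    H=[]
    for v in range(0,480,2):
        for u in range(0,640,2):
            if d[v,u]>0:
                o,r=ray(c,(u,v)); q=o+r*d[v,u]
                if .63<q[0]<.9 and -.3<q[1]<.3 and .2<q[2]<.6: H.append(q)
    H=np.array(H); print(n,len(H))
    for x in np.arange(.63,.9,.03):
        row=[]
        for y in np.arange(-.28,.3,.04):
            m=(abs(H[:,0]-x)<.015)&(abs(H[:,1]-y)<.02); row.append('%3d'%(1000*H[m,2].max()) if m.any() else '  .')
        print('%.2f'%x,' '.join(row))
```

```text
grip [0.637 0.128 0.238]
grip [0.619 0.074 0.238]
scene 534
0.63 240   .   .   .   .   .   .   .   .   .   .   .   .   .   .
0.66 243   .   .   .   .   .   .   .   .   .   .   .   .   .   .
0.69 241 201   .   .   .   .   .   .   .   .   .   .   .   .   .
0.72 224 243   .   .   .   .   .   .   .   .   .   .   .   .   .
0.75 266   .   .   .   .   .   .   .   .   .   .   .   .   .   .
0.78   .   .   .   .   .   .   .   .   .   .   .   .   .   .   .
0.81   .   .   .   .   . 275   .   .   .   .   .   .   .   .   .
0.84   .   .   .   .   . 277   .   .   .   .   .   .   .   . 202
0.87   .   .   .   .   .   .   .   .   .   . 283   .   . 242 244
0.90   .   .   .   .   .   .   .   .   .   . 277   . 242 271 272
side 613
0.63   .   .   .   .   .   .   .   .   . 242 242   .   .   .   .
0.66   .   .   .   .   .   .   .   .   .   . 240   .   .   .   .
0.69   .   .   .   .   .   .   .   .   .   .   .   .   .   .   .
0.72   .   .   .   .   .   .   .   .   .   .   .   .   .   .   .
0.75 239   .   .   .   .   .   .   .   .   .   .   .   .   .   .
0.78   .   .   .   .   .   .   .   .   .   .   .   .   .   .   .
0.81   .   .   .   .   . 276   .   .   .   .   .   .   .   .   .
0.84   .   .   .   .   . 277 251   .   .   .   .   .   .   . 200
0.87   .   .   .   .   .   .   .   .   .   . 283   .   . 251 248
0.90   .   .   .   .   .   .   .   .   .   . 282   . 228 276 272
```

```bash
python3 -m handwheel '[{"dp":[-0.9,0.1,-0.9],"roll":0},{"dp":[-0.9,0,-0.9],"roll":0},{"dp":[-0.9,0,0],"roll":0},{"dp":[-0.9,0,0],"roll":0},{"dp":[-0.9,0,0],"roll":0}]' 255
python3 -m handwheel '[{"dp":[0,0,0],"roll":0},{"dp":[0,0,0],"roll":0}]'
python3 - <<'E'
from h import *
p,d,c=shot('wrist','w1.png'); print(arm.observe()['position'],arm.observe()['width'])
E
```

```text
t: 2.25
position: [0.5288, -0.18, 0.3213]
tool_rot: [0.0, 0.707, 0.707, 0.0]
force: [0.1, -0.3, -0.4]
width: 0.145
t: 2.45
position: [0.5287, -0.1792, 0.3206]
tool_rot: [-0.0, 0.708, 0.706, -0.0]
force: [0.1, -0.6, 0.5]
width: -0.002
[ 0.52878205 -0.17846735  0.32074567] 0.0011524959534357003
```

View pics/w1.png

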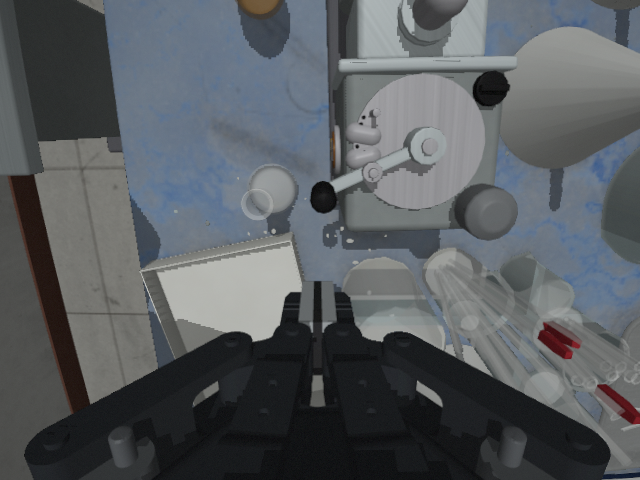

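Run:
```python
from h import *
np.set_printoptions(precision=4,suppress=True)
c=arm.get_calibration('wrist'); s=arm.get_calibration('scene'); print(c['cam_to_world'][:3,3])
print('knob top',atz(c,(323,187),.214),'bot',atz(c,(323,210),.172), 'tri', tri(c,(323,187),s,(383.8,266)))
print('pivot',atz(c,(430,147),.2),tri(c,(430,147),s,(410.4,258.7)))
P=atz(c,(323,196),.193); print('mid',P)
```

```text
[ 0.5293 -0.1034  0.4441]
knob top [ 0.5331 -0.1425  0.214 ] bot [ 0.5339 -0.1681  0.172 ] tri (array([ 0.5352, -0.1447,  0.2078]), np.float64(0.0046341479829250685))
pivot [ 0.6064 -0.1171  0.2   ] (array([ 0.6116, -0.118 ,  0.1834]), np.float64(0.0001381693311158342))
mid [ 0.5335 -0.1526  0.193 ]
```

```bash
python3 -m handwheel '[{"dp":[-0.55,0.1,0.4],"roll":0},{"dp":[0,0,0.9],"roll":0},{"dp":[0,0,0.9],"roll":0},{"dp":[0,0,0.85],"roll":0},{"dp":[0,0,0],"roll":0}]'
python3 -m handwheel '[{"dp":[0,0,0],"roll":0}]'
python3 - <<'E'
from h import *
p,d,c=shot('scene','s2.png'); cv2.imwrite('pics/s2z.png',cv2.resize(p[180:400,300:500],(600,660)[:2])[:600]); print(arm.observe()['position'])
E
```

```text
t: 3.0
position: [0.5306, -0.1984, 0.195]
tool_rot: [-0.003, 0.706, 0.708, -0.001]
force: [-1.0, -0.4, -0.4]
width: 0.002
t: 3.1
position: [0.533, -0.1996, 0.1996]
tool_rot: [-0.0, 0.707, 0.708, -0.0]
force: [0.8, 0.0, 0.4]
width: 0.001
[ 0.53369409 -0.20005799  0.20063543]
```

View pics/s2z.png

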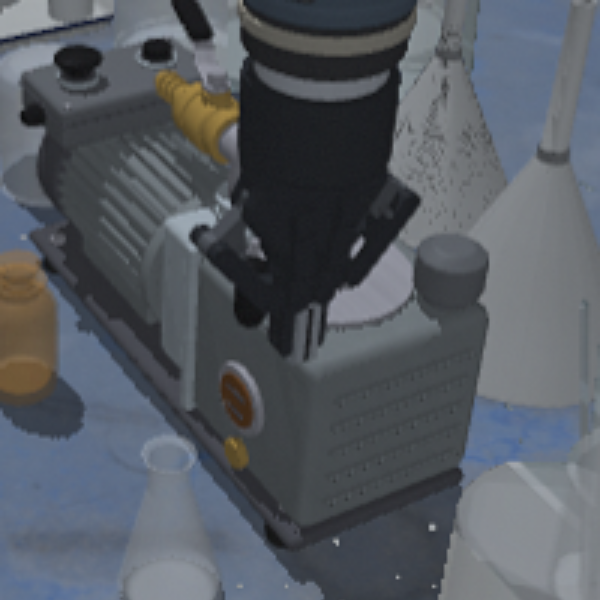

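```bash
python3 -m handwheel '[{"dp":[0.25,0,0],"roll":0},{"dp":[0.25,0,0],"roll":0},{"dp":[0.25,0,0],"roll":0},{"dp":[0.2,0,0],"roll":0},{"dp":[0.2,0,0],"roll":0}]'
python3 -m handwheel '[{"dp":[0.2,0,0],"roll":0},{"dp":[0.2,0,0],"roll":0},{"dp":[0.2,0,0],"roll":0},{"dp":[0.2,0,0],"roll":0},{"dp":[0.2,0,0],"roll":0}]'
python3 -m handwheel '[{"dp":[0.1,0,0],"roll":0},{"dp":[0,0,0],"roll":0}]'
python3 - <<'E'
from h import *
p,d,c=shot('scene','s3.png'); cv2.imwrite('pics/s3z.png',cv2.resize(p[180:380,300:500],(600,600))); print(arm.observe()['position'])
p,d,c=shot('wrist','w3.png')
E
```

```text
t: 3.65
position: [0.5325, -0.1541, 0.1995]
tool_rot: [0.0, 0.707, 0.707, -0.0]
force: [-0.4, 0.3, 0.2]
width: -0.0
t: 4.15
position: [0.533, -0.1136, 0.199]
tool_rot: [-0.0, 0.707, 0.707, 0.0]
force: [-0.7, -0.2, -0.0]
width: -0.001
t: 4.35
position: [0.5329, -0.1098, 0.1988]
tool_rot: [-0.0, 0.707, 0.707, 0.0]
force: [0.1, -0.2, 0.2]
width: -0.001
[ 0.53292504 -0.11017168  0.19884392]
```

View pics/s3z.png

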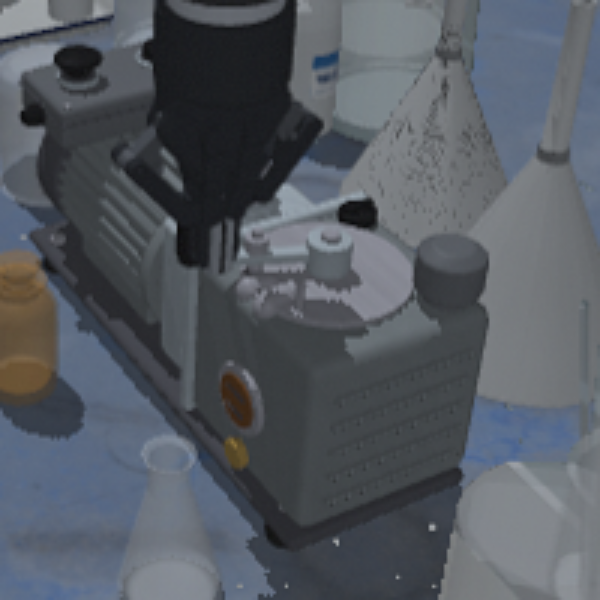

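View pics/w3.png

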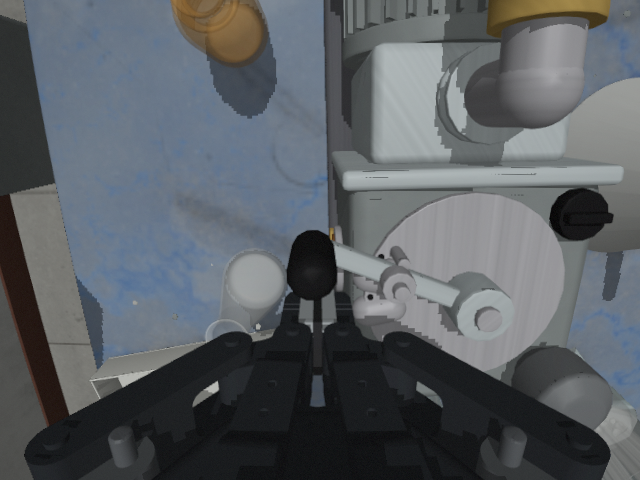

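```bash
python3 -m handwheel '[{"dp":[0.12,0,0],"roll":0},{"dp":[0,0,0],"roll":0}]'
python3 -m handwheel '[{"dp":[0.1,0,0],"roll":0},{"dp":[0,0,0],"roll":0}]'
python3 -m handwheel '[{"dp":[0.1,0,0],"roll":0},{"dp":[0,0,0],"roll":0}]'
```

```text
t: 4.65
position: [0.533, -0.1072, 0.1989]
tool_rot: [0.001, 0.708, 0.707, -0.001]
force: [0.9, -8.5, -0.7]
width: -0.0
t: 4.85
position: [0.533, -0.1066, 0.199]
tool_rot: [0.004, 0.708, 0.706, -0.004]
force: [-1.7, -26.2, -2.3]
width: -0.001
t: 5.05
position: [0.5331, -0.1061, 0.1991]
tool_rot: [0.006, 0.709, 0.705, -0.006]
force: [-1.4, -46.4, -4.1]
width: 0.0
```

```bash
python3 -m handwheel '[{"dp":[-0.6,0,0],"roll":0},{"dp":[0,0,-0.9],"roll":0},{"dp":[0,0,-0.9],"roll":0},{"dp":[0,0,-0.9],"roll":0},{"dp":[0.5,0,-0.3],"roll":0}]'
python3 -m handwheel '[{"dp":[0.9,0,0],"roll":0},{"dp":[0.9,0,0],"roll":0},{"dp":[0.9,0.3,0],"roll":0},{"dp":[0.9,0.3,0],"roll":0},{"dp":[0.9,0.3,0],"roll":0}]'
python3 -m handwheel '[{"dp":[0.9,0.3,0],"roll":0},{"dp":[0,0,0],"roll":0},{"dp":[0,0,0],"roll":0}]'
python3 - <<'E'
from h import *
p,d,c=shot('wrist','w4.png'); print(arm.observe()['position'])
E
```

```text
t: 5.55
position: [0.5338, -0.1033, 0.3224]
tool_rot: [0.002, 0.708, 0.706, 0.001]
force: [-1.0, 0.9, -0.1]
width: -0.001
t: 6.05
position: [0.5691, 0.0797, 0.319]
tool_rot: [0.0, 0.707, 0.707, 0.0]
force: [0.8, -0.5, -0.6]
width: -0.001
t: 6.35
position: [0.5809, 0.115, 0.3184]
tool_rot: [-0.0, 0.707, 0.708, -0.0]
force: [0.0, -1.4, -0.2]
width: -0.002
[0.58072159 0.11414314 0.31862823]
```

View pics/w4.png

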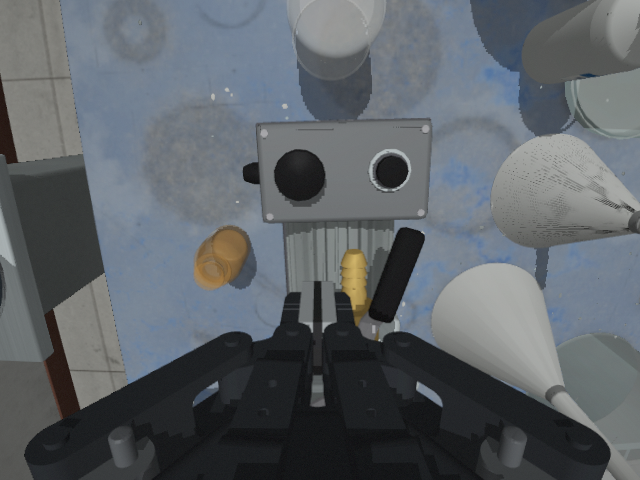

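Run:
```python
from h import *
np.set_printoptions(precision=4,suppress=True)
c=arm.get_calibration('wrist'); s=arm.get_calibration('side')
print('grip',atz(c,(412,232),.241),atz(c,(382,317),.241))
print('start',atz(c,(390,170),.182),tri(c,(390,170),s,(226,230)))
print('stop',atz(c,(300,174),.192),tri(c,(300,174),s,(257,240)))
P=np.array([.6077,-.0135]);a=.035
for r in (42,75,108):
  for w in (-9,9):
    pass
print('box',[atz(c,u,.172)[:2] for u in [(258,122),(430,119),(263,222),(431,218)]])
print('nozzle',atz(c,(353,252),.195))
```

```text
grip [0.6383 0.1279 0.241 ] [0.6235 0.0698 0.241 ]
start [0.6349 0.1578 0.182 ] (array([0.6355, 0.1582, 0.182 ]), np.float64(0.0014752029684080112))
stop [0.5689 0.156  0.192 ] (array([0.5688, 0.1556, 0.1888]), np.float64(9.32705046878053e-05))
box [array([0.5373, 0.1918]), array([0.6647, 0.1944]), array([0.5378, 0.115 ]), array([0.6724, 0.1186])]
nozzle [0.6081 0.0981 0.195 ]
```

```bash
python3 -m handwheel '[{"dp":[0.1,0.28,0.3],"roll":0},{"dp":[0,0,0.9],"roll":0},{"dp":[0,0,0.9],"roll":0},{"dp":[0,0,0],"roll":0},{"dp":[0,0,0],"roll":0}]'
python3 -m handwheel '[{"dp":[-0.07,0.45,0],"roll":0},{"dp":[-0.08,0.45,0],"roll":0},{"dp":[-0.11,0.32,0],"roll":0},{"dp":[-0.11,0.32,0],"roll":0},{"dp":[0,0,0],"roll":0}]'
python3 - <<'E'
from h import *
p,d,c=shot('side','s5.png'); cv2.imwrite('pics/s5z.png',cv2.resize(p[120:320,180:380],(600,600))); print(arm.observe()['position'])
E
```

```text
t: 6.9
position: [0.5921, 0.1175, 0.235]
tool_rot: [-0.0, 0.708, 0.707, -0.0]
force: [0.1, 0.2, 1.3]
width: -0.001
t: 7.4
position: [0.6557, 0.1028, 0.2367]
tool_rot: [0.001, 0.708, 0.707, 0.001]
force: [0.5, -0.6, 0.6]
width: -0.001
[0.65485507 0.10301245 0.23649664]
```

View pics/s5z.png

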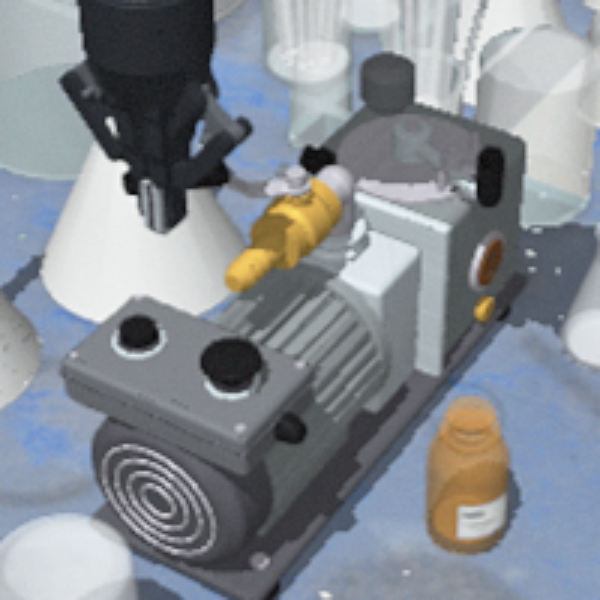

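Handle is turning (fingers on its left side, knob upper right stays home). Continue.

```bash
python3 -m handwheel '[{"dp":[-0.22,0.27,0.02],"roll":0},{"dp":[-0.22,0.27,0.02],"roll":0},{"dp":[-0.31,0.2,0],"roll":0},{"dp":[-0.31,0.2,0],"roll":0},{"dp":[-0.2,0.06,0],"roll":0}]'
python3 -m handwheel '[{"dp":[-0.12,0.03,0],"roll":0},{"dp":[0,0,0],"roll":0}]'
```

```text
t: 7.95
position: [0.6946, 0.0514, 0.2329]
tool_rot: [-0.0, 0.707, 0.707, -0.0]
force: [-1.1, 1.3, -0.1]
width: -0.001
t: 8.15
position: [0.695, 0.0479, 0.233]
tool_rot: [-0.001, 0.707, 0.707, 0.0]
force: [-0.6, 2.2, -3.4]
width: -0.002
```

```bash
python3 -m handwheel '[{"dp":[-0.1,0,0],"roll":0},{"dp":[0,0,0],"roll":0}]'
python3 -m handwheel '[{"dp":[-0.1,0,0],"roll":0},{"dp":[0,0,0],"roll":0}]'
python3 -m handwheel '[{"dp":[-0.1,0,0],"roll":0},{"dp":[0,0,0],"roll":0}]'
```

```text
t: 8.35
position: [0.695, 0.0475, 0.2331]
tool_rot: [-0.002, 0.706, 0.708, 0.002]
force: [0.4, 18.0, -3.6]
width: 0.002
t: 8.55
position: [0.695, 0.0471, 0.2332]
tool_rot: [-0.004, 0.705, 0.709, 0.004]
force: [0.5, 33.2, -2.7]
width: -0.002
t: 8.75
position: [0.6949, 0.0468, 0.2332]
tool_rot: [-0.006, 0.704, 0.71, 0.006]
force: [1.8, 47.9, -2.8]
width: 0.001
```

```bash
python3 -m handwheel '[{"dp":[0.7,0,0],"roll":0},{"dp":[0,0,-0.8],"roll":0},{"dp":[0.8,-0.5,-0.7],"roll":0},{"dp":[0.8,-0.5,0],"roll":0},{"dp":[0.78,-0.5,0],"roll":0}]'
python3 -m handwheel '[{"dp":[0,0,0],"roll":0},{"dp":[0,0,0],"roll":0}]'
python3 - <<'E'
from h import *
p,d,c=shot('wrist','w6.png'); np.set_printoptions(precision=4,suppress=True)
p,d,s=shot('side','s6.png'); print(arm.observe()['position']); cv2.imwrite('pics/s6z.png',cv2.resize(p[100:320,160:380],(600,600)))
shot('scene','sc6.png')
E
```

```text
t: 9.25
position: [0.6348, 0.16, 0.2945]
tool_rot: [0.001, 0.707, 0.707, 0.001]
force: [0.2, 0.9, -0.3]
width: -0.003
t: 9.45
position: [0.6347, 0.1598, 0.2938]
tool_rot: [0.001, 0.707, 0.708, 0.0]
force: [-0.5, 0.6, 0.7]
width: -0.003
[0.6353 0.1586 0.2933]
```

View pics/w6.png

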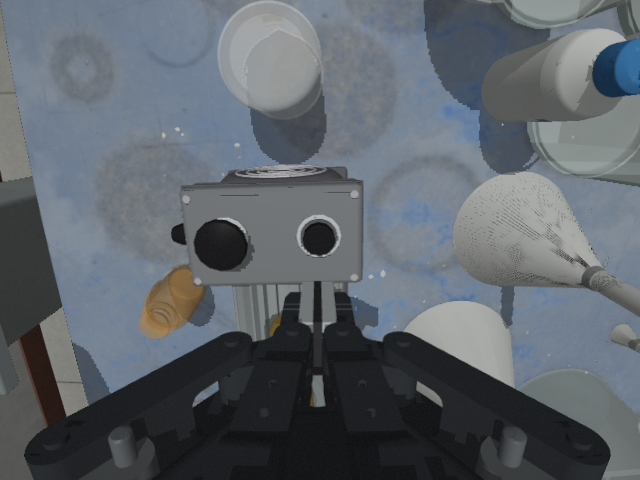

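View pics/s6z.png

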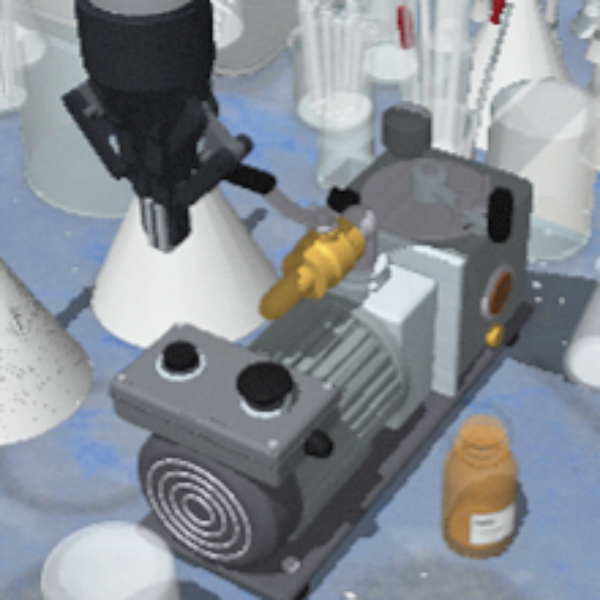

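View pics/sc6.png

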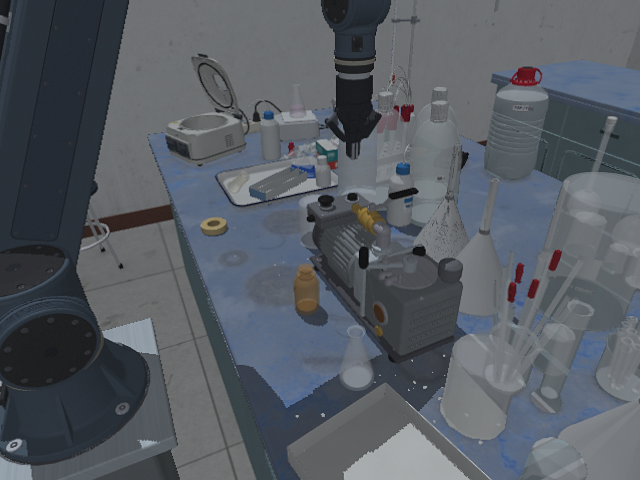

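Run:
```python
from h import *
np.set_printoptions(precision=4,suppress=True)
c=arm.get_calibration('wrist'); s=arm.get_calibration('scene')
print('start',atz(c,(319,237),.182)); print('stop',atz(c,(221,244),.192))
print('grip',atz(s,(389,195),.238),atz(s,(418,189),.238)); print('knob',atz(s,(363.5,258),.193))
```

```text
start [0.6372 0.1581 0.182 ]
stop [0.5705 0.1564 0.192 ]
grip [0.6521 0.0284 0.238 ] [0.7202 0.0253 0.238 ]
knob [ 0.529  -0.0909  0.193 ]
```

```bash
python3 -m handwheel '[{"dp":[0,0.02,0.8],"roll":0},{"dp":[0,0.02,0.8],"roll":0},{"dp":[0,0,0.5],"roll":0},{"dp":[0,0,0],"roll":0},{"dp":[0,0,0],"roll":0}]'
python3 -m handwheel '[{"dp":[0,0,0.1],"roll":0},{"dp":[0,0,0.05],"roll":0},{"dp":[0,0,0],"roll":0}]'
python3 -m handwheel '[{"dp":[0,0,0.1],"roll":0},{"dp":[0,0,0],"roll":0}]'
```

```text
t: 10.1
position: [0.6369, 0.1585, 0.2096]
tool_rot: [-0.0, 0.708, 0.707, -0.0]
force: [-0.9, 0.7, 0.5]
width: 0.003
t: 10.4
position: [0.6371, 0.1593, 0.2041]
tool_rot: [0.001, 0.707, 0.707, 0.001]
force: [2.1, -2.1, 3.5]
width: -0.002
t: 10.6
position: [0.6371, 0.1593, 0.1997]
tool_rot: [0.001, 0.707, 0.707, 0.001]
force: [2.7, -1.7, 5.7]
width: -0.003
```

```bash
python3 -m handwheel '[{"dp":[0,0,0.1],"roll":0},{"dp":[0,0,0],"roll":0}]'
python3 -m handwheel '[{"dp":[0,0,0.05],"roll":0},{"dp":[0,0,0],"roll":0},{"dp":[0,0,0],"roll":0}]'
```

```text
t: 10.8
position: [0.6372, 0.1593, 0.1993]
tool_rot: [0.002, 0.707, 0.707, 0.002]
force: [-4.5, -3.5, 28.1]
width: -0.001
t: 11.1
position: [0.6373, 0.1593, 0.1992]
tool_rot: [0.002, 0.707, 0.707, 0.003]
force: [-8.3, -4.2, 39.4]
width: 0.003
```

```bash
python3 -m handwheel '[{"dp":[0,0,-0.6],"roll":0},{"dp":[0,0,-0.9],"roll":0},{"dp":[0,0,-0.9],"roll":0},{"dp":[0,0,-0.9],"roll":0},{"dp":[0,0,0],"roll":0}]'
python3 -m handwheel '[{"dp":[0,0,0],"roll":0},{"dp":[0,0,0],"roll":0},{"dp":[0,0,0],"roll":0}]'
python3 - <<'E'
from h import *
p,d,c=shot('scene','s7.png'); p2,d,c=shot('side','s8.png')
a=cv2.resize(p[170:370,280:480],(400,400)); b=cv2.resize(p2[140:340,170:370],(400,400)); cv2.imwrite('pics/f.png',np.hstack([a,b]))
E
```

```text
t: 11.6
position: [0.6374, 0.1599, 0.3303]
tool_rot: [0.002, 0.707, 0.707, 0.003]
force: [0.0, 0.2, -0.7]
width: -0.001
t: 11.9
position: [0.636, 0.1593, 0.3237]
tool_rot: [-0.001, 0.707, 0.707, -0.001]
force: [-0.0, -0.3, 0.2]
width: 0.001
```

View pics/f.png

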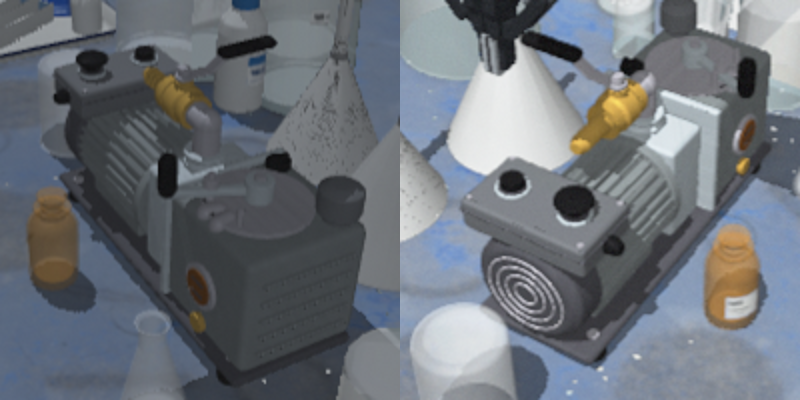

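The handle stands across the pipe, the lever knob is at the left, both buttons are up, and the glassware hasn't moved. Handing in.

```bash
python3 -c "
from bench import arm; print(arm.sign_off())"
```

```text
the job is handed in; nothing more can be done
None
```

The pump is set as asked, and I handed the job in at about 12 s of the 61 s allowed. I worked with closed fingers throughout and picked nothing up.

- **Gas-ballast lever:** I pushed the knob past both clicks to its end stop. The force rose to about 46 N there with the knob barely moving. It later measured at (0.529, -0.091), within 4 mm of where the second position should be.
- **Inlet valve:** I pushed the handle clockwise to its stop, where the force rose to about 48 N. The last camera measurement puts the grip squarely across the pipe.
- **Start button:** It went down about 5 mm and bottomed at 39 N. I then lifted clear, and the last force reading was near zero.

The final pictures show both buttons up, the valve and lever as set, and the flask, bottle and beaker apparently where they were; I judged the glassware by eye and did not measure it. The joint values cannot be read directly, so these checks rest on contact forces and camera positions. No check failed. One early single-view estimate of the lever pivot was about 24 mm off, and a second view corrected it before I pushed anything.

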